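# Put the bar's cast bracket away in its case so it does not rock, and snap the lid shut

### The job

Put the cast bracket away in the open wooden case: set it down (do not drop it) square with the case, its one short foot, the one under the red cap, fully on the raised brass pad, so that it stands level on all four feet, and let go. Then press down on the red cap to feel that the bracket does not rock, and finally push the lid over and press it down until it snaps fully shut. Do not shift the tumbler, the amber bottle or the jigger.

Things in the scene. Friction and masses are not known exactly. Their poses are not given: they have to be found in the camera images.
- bracket: Loose aluminium casting, 0.3 to 0.6 kg: plate 110 (its x) by 64 (its y) mm, 18 to 26 mm above the origin, on four round feet 14 mm across at x +-45, y +-24 mm. Three are 18 mm long; the one at (-45, -24) is 10 mm shorter, so on a flat surface the bracket stands level on three feet but rocks if pressed over the short one. Origin: centre of the footprint, level with the long feet's soles; z up.
- rib_top (a point): Middle of the top of the bracket's upright grip rib, at (-2, 0, 52) mm in the bracket's frame. The rib is 12 mm thick (along y), 64 mm long (along x) and stands 26 mm above the plate. Beside it, at (43, 16), a round boss 22 mm across stands 20 mm above the plate.
- red_cap: Red cap fixed on the bracket's plate exactly above the short foot, 16 mm across, 12 mm high; it marks the short foot and is the place to press. Origin: centre of its underside, at (-45, -24, 26) mm in the bracket's frame; its top is 12 mm higher.
- short_foot (a point): Centre of the sole of the bracket's short foot, at (-45, -24, 10) mm in the bracket's frame.
- case: Wooden case fixed to the counter: outside 192 (its x) by 150 (its y) by 65 mm high, walls and floor 6 mm thick, grey felt floor inside. Origin: centre of its underside, z up. Hinge along its +y side, snap catch mid -y side. Well placed, the bracket's x and y point the same way as the case's, its short foot is on the pad and its long feet on the felt; turned otherwise it tilts or hits the walls.
- case_pad (a point): Centre of the top of the square brass pad, 32 by 32 mm, that stands 10 mm above the case's inner floor near the corner at its -x, -y; at (-58, -37, 16) mm in the case's frame.
- lid (a joint): Lid angle in rad: 0 fully shut, about 1.57 upright, grows as it opens. The hinge is stiff: the lid stays where it is left; about 4 N at its free edge moves it. In the last 0.08 rad a sprung catch resists: about 15 N downward at the free edge takes it past, it snaps shut and stays.
- lid_hinge (a point): Middle of the hinge line (parallel to the case's x), at (0, 75, 65) mm in the case's frame. The lid is a flat board 8 mm thick, 192 mm along the hinge, 160 mm from hinge to free edge; the hinge line lies in its inner (lower, when shut) face. Shut, it points from here to the case's -y and its outer face is 73 mm above the counter.
- lid_edge (a point): Middle of the lid's free edge on its outer (upper, when shut) face, 160 mm from the hinge line; a brass plate 70 by 30 mm marks it on the outer face. A brass tongue 60 mm wide hangs there, 18 mm below the inner face.
- tumbler: Glass tumbler, 72 mm across, 95 mm high. Leave it. Origin: centre of its underside.
- bitters: Amber glass bottle with a yellow cap, 54 mm across, 150 mm high. Leave it. Origin: centre of its underside.
- jigger: Steel double-cone spirit measure, 44 mm across, 78 mm high. Leave it. Origin: centre of its underside.
Mind the look-alikes: they are no part of the job. Leave any green look-alike of the bracket alone.

How it is judged (in metres and radians):
On the way, in this order (a step that is already met when the one before it is completed fails the run):
1. the bracket stands level in the case, short foot on the brass pad, and has been let go (horizontal distance between short_foot and case_pad below 0.012 m and distance between short_foot and case_pad below 0.0125 m and angle between the x axis of bracket and the x axis of case, either way round below 0.2 rad and angle between bracket's own z axis and vertical below 0.04 rad and z of bracket in the frame of case below 0.009 m and contact force between the fingers and bracket below 0.1 N), for 0.2 s.
2. the red cap is pressed by the fingers with more than 2 N for 0.2 s and the bracket stays level in its place (horizontal distance between short_foot and case_pad below 0.012 m and distance between short_foot and case_pad below 0.0125 m and angle between the x axis of bracket and the x axis of case, either way round below 0.2 rad and angle between bracket's own z axis and vertical below 0.04 rad and z of bracket in the frame of case below 0.009 m and contact force between the fingers and red_cap above 2 N), for 0.2 s.
3. the lid is snapped shut (value of joint lid below 0.02 rad), for 0.2 s.
At the end, for the whole second after the job is handed in: The bracket is at rest in the case with its short foot within 12 mm of the pad's centre, level within 0.04 rad, its long feet on the case floor (origin less than 3 mm above it), square with the case within 0.2 rad; the lid is shut to less than 0.02 rad (all of step 1 and value of joint lid below 0.02 rad and linear speed of bracket below 0.02 m/s); the robot touches nothing.
It fails at once if the bracket is let go more than 20 mm above its resting height over the case (dropped) (contact force between the fingers and bracket below 0.1 N and horizontal distance between bracket and case below 0.1 m and z of bracket in the frame of case above 0.026 m).
It fails at once if the tumbler is shifted more than 40 mm (distance of tumbler from where it was at the start of the episode above 0.04 m).
It fails at once if the amber bottle is shifted more than 40 mm (distance of bitters from where it was at the start of the episode above 0.04 m).
It fails at once if the jigger is shifted more than 40 mm (distance of jigger from where it was at the start of the episode above 0.04 m).
It also fails if it takes over 58 s, if anything falls off the work surface, if the arm or the gripper's body presses on something with over 40 N, if the wrist force passes 120 N, or if a joint passes its speed limit or range.

### The arm

A 6-joint arm with a two-finger parallel gripper is mounted at the origin on the work surface. World frame = base frame: x ahead of the robot, y to its left, z up, the work surface at z = 0. Lengths are in mm, angles in rad, forces in N, time in s.
With the tool pointing down it reaches from about 350 to 875 mm from the base axis. Payload 4.2 kg.
Tool frame: the origin (TCP) lies midway between the tips of the shut fingers; the grasp point (between the pads) lies 19 mm behind it; z points along the fingers, y is the direction in which the jaws open and shut (so a half turn about z gives the same grasp; the last joint's range is limited). The gripper opens to 85 mm and grips with 20 to 120 N. Pads are 22 mm wide; open, the fingers measure 114 mm over their backs; the gripper's body (76 mm by 85 mm) begins 54 mm behind the grasp point. The pads swing forward as they close: fully open they stand 13 mm farther back than shut.
Start: joints at [1.541, 0.385, 0.008, 0, -1.194, -0.259], TCP at [177.969, 599.104, 231.312] pointing down, gripper open.
Joint ranges: [-3.14, 3.14], [-1.21, 2.06], [-1.07, 1.41], [-3.16, 2.05], [-2.99, -0.16], [-3.1, 3.1]. Speed limits (rad/s): [2.79, 2.79, 3.14, 3.14, 3.14, 3.14].

### API

Orientations are given as a unit quaternion [x, y, z, w].
In Python, from bench import arm gives the robot as it stands.
- The arm moves only by the tool send_rows, never from a script. Its arguments are lists of equal length, an entry for each row: "translation": the shift along the tool's x, y, z in mm, a list of three; "dr": the turn, a rotation vector about the tool's x, y, z in degrees, a list of three; "grip": the finger opening in mm, from 0 to 85.4. In form: {"translation": [[dx, dy, dz], ...], "dr": [[ax, ay, az], ...], "grip": [grip, ...]}. A call has exactly 5 rows; each row shifts and turns the commanded pose from where the row before left it, along the tool's axes as they then stand; what a row does not reach is not made up. A row lasts 1/8 s, in which the tool goes at most 62.5 mm and 10.7 degrees, less where a joint would pass 70% of its speed; a pose out of reach is approached as far as the arm can. A call with a gripper value outside its range is refused whole. The fingers move at their own pace and stop on an object; the grip force is fixed at half the most. Time passes only in rows, so rows that do not move let the fingers close, or fill a call up. It gives the time, the measured TCP pose, the force and the opening at its end, in the units of the state.
- arm.read_state(): the state, without advancing time (a new reading comes with each control period).
- arm.get_image(name): name is "scene" or "top" or "wrist"; returns the picture (480x640x3 uint8, red, green, blue); there is no depth.
- arm.camera_info(name): a dict with "fx", "fy", "cx", "cy" (pixels), "cam_to_world" (4x4, takes a point from camera to world coordinates). Camera axes: x right, y down, z forward; pixel columns grow to the right and rows downward; lengths in mm; the calibration is good to about 2 mm. The wrist camera is an equidistant fisheye: a pixel r from the principal point sees the ray r / f radians off the axis. A picture is of the moment at which its call begins: read the wrist's pose just before it. camera_info takes no time and is no camera call; for the wrist camera it gives the pose at the moment of the call.
- arm.job_done(): hands the job in, once; it reports no verdict.
Trained networks look in the newest picture that a camera, given by its name, has taken for a name from the list of things; names that differ only in an ending like _2 or _b are one class to them, and where a whole thing is asked for, a point or a joint stands for the part that bears it (a point fixed in the world has none). Each returns a list of dicts, best first, with "confidence" (0 to 1); they miss things now and then, are a little off and sometimes report something else, mostly with a low value. They report only what shows in the picture. A call takes as long as a camera call. They do not tell look-alikes from the thing itself.
- arm.search_frame(thing, camera): "xyz" ([x, y, z] in mm, in world coordinates, good to about 4 mm: the middle of the surface that is visible of it).
- arm.place_of(thing, camera): "xyz" ([x, y, z] in mm, in world coordinates, good to about 4 mm: a listed point, or the origin of a listed thing).
The state is a dict: "clock": time; "joints": joint angles; "joint_vel": joint speeds; "joint_efforts": joint torques, N m; "position": TCP position; "ee_rot": TCP orientation; "contact_force": force on the tool from outside, world axes, zero at the start; "wrist_torque": the same for the moment, N m; "gripper_width": finger opening in mm.
Only numpy, scipy, OpenCV 4.12 (cv2) and the standard library are available. Lean on these libraries where they do the work, as an engineer would, in place of code of your own. Each camera call takes 0.05 s, during which the arm holds its last target.

## Working session

There is one attempt and no reset: what is moved stays moved. The work goes in short steps, Python scripts to look and compute and a tool call to move; the robot and the scene stay as the last step left them, time stands still between calls to the robot, and variables do not carry over. Pictures are saved under pics/ and viewed, and the job is handed in when it is done.

Besides the shell and the picture viewer there is one more tool, called after "Call:" in YAML: its name, and indented under it one key for each argument. send_rows: Moves the arm, as the interface text tells. Its arguments: {"type":"object","properties":{"translation":{"type":"array"},"dr":{"type":"array"},"grip":{"type":"array"}},"required":["translation","dr","grip"]}

```bash
ls; mkdir -p pics
python3 - <<'E'
from bench import arm
import cv2
s=arm.read_state();print(s)
for n in ("scene","top","wrist"):
    im=arm.get_image(n);cv2.imwrite(f"pics/{n}0.png",im[...,::-1])
    c=arm.camera_info(n);print(n,c)
E
```

```text
pics
{'clock': 0.0, 'joints': array([ 1.54060785e+00,  3.85532383e-01,  6.60804618e-03, -5.06730546e-04,
       -1.19399390e+00, -2.58602442e-01]), 'joint_vel': array([-1.23804245e-03,  4.35875020e-05, -1.92867617e-03,  1.32680823e-04,
       -2.65133719e-05, -1.40741755e-03]), 'joint_efforts': array([ 7.84446438e-04, -3.92287374e+01,  1.88397467e+01,  4.18615848e+00,
       -4.68477403e-03, -1.93443618e-06]), 'position': array([177.80744407, 598.55503377, 230.22807071]), 'ee_rot': array([ 9.89579037e-01, -1.43986623e-01, -1.13052376e-04,  1.08087882e-03]), 'contact_force': array([0.69396602, 0.12784175, 0.70955682]), 'wrist_torque': array([ 0.04243076, -0.03278816, -0.01062472]), 'gripper_width': 85.35306388939028}
scene {'fx': 489.60203310371946, 'fy': 489.60203310371946, 'cx': 311.4075188226135, 'cy': 253.32683888455543, 'cam_to_world': array([[-5.47930357e-01,  5.71277764e-01, -6.11076133e-01,
         1.13988773e+03],
       [ 8.36265070e-01,  3.92248372e-01, -3.83147422e-01,
         2.94202856e+02],
       [ 2.08100158e-02, -7.20959729e-01, -6.92664430e-01,
         7.71549445
[... 326 characters left out ...]
 1.13073186e-03, -1.42708794e-02,
        -7.80791739e+01],
       [ 1.41163397e-02, -8.78703834e-02, -9.96031889e-01,
         1.34318692e+03],
       [ 0.00000000e+00,  0.00000000e+00,  0.00000000e+00,
         1.00000000e+00]])}
wrist {'fx': 371.64829954431775, 'fy': 371.64829954431775, 'cx': 316.78291831087887, 'cy': 237.47850265487392, 'cam_to_world': array([[-2.84887772e-01, -9.17128718e-01, -2.78772077e-01,
         2.49379389e+02],
       [-9.58560633e-01,  2.72781824e-01,  8.21680536e-02,
         5.78275578e+02],
       [ 6.85273980e-04,  2.90628613e-01, -9.56835691e-01,
         3.72831910e+02],
       [ 0.00000000e+00,  0.00000000e+00,  0.00000000e+00,
         1.00000000e+00]])}
```

View pics/scene0.png

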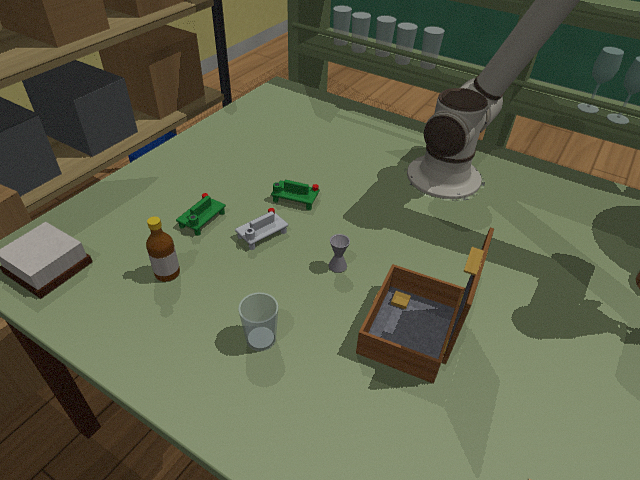

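View pics/top0.png

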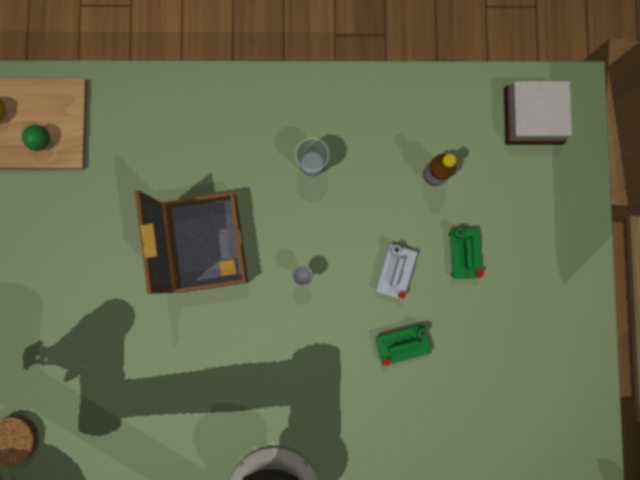

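Run:
```python
from bench import arm
for n in ("top","scene"):
    for t in ("bracket","rib_top","red_cap","short_foot","case","case_pad","lid_hinge","lid_edge","tumbler","bitters","jigger"):
        r=arm.place_of(t,n)
        print(n,t,[(d['xyz'] if isinstance(d['xyz'],list) else d['xyz'].round(0).tolist(),round(d['confidence'],2)) for d in r[:4]])
print(arm.read_state()['clock'])
```

```text
top bracket [([315.2, -274.6, 1.4], 0.94), ([471.1, -263.5, 2.1], 0.58), ([508.5, -414.4, -1.9], 0.58)]
top rib_top [([469.5, -263.7, 49.9], 0.91), ([319.1, -274.5, 51.3], 0.84)]
top red_cap [([468.7, -442.3, 28.1], 0.61), ([422.9, -276.9, 25.0], 0.58), ([276.1, -238.2, 25.7], 0.41)]
top short_foot [([282.4, -234.5, 9.2], 0.93), ([469.3, -439.5, 7.2], 0.72), ([421.3, -271.9, 6.2], 0.59)]
top case [([529.4, 143.4, -3.1], 0.74)]
top case_pad [([478.4, 101.6, 19.0], 0.61)]
top lid_hinge [([518.9, 220.2, 63.9], 0.94)]
top lid_edge [([524.2, 231.2, 226.1], 0.96)]
top tumbler [([714.8, -81.8, -0.4], 0.97)]
top bitters [([688.8, -354.2, 1.7], 0.83), ([461.0, -59.6, -2.3], 0.29)]
top jigger [([461.9, -58.3, -3.5], 0.88)]
scene bracket [([509.1, -416.2, 0.4], 0.83), ([312.4, -278.7, 0.3], 0.83), ([468.6, -263.8, -3.2], 0.8)]
scene rib_top [([509.4, -416.9, 56.6], 0.98), ([464.0, -263.5, 52.0], 0.96), ([312.6, -274.5, 53.7], 0.81), ([688.1, -355.2, 0.1], 0.56)]
scene red_cap [([282.6, -240.3, 25.7], 0.48), ([420.9, -277.5, 27.5], 0.45)]
scene short_foot [([420.0, -270.9, 7.1], 0.78), ([277.7, -236.7, 9.8], 0.78), ([463.4, -438.3, 12.0], 0.6)]
scene case [([532.1, 144.8, -3.2], 0.85)]
scene case_pad [([484.5, 101.9, 18.4], 0.7)]
scene lid_hinge [([521.5, 219.6, 64.0], 0.67), ([711.5, -81.5, -1.2], 0.62)]
scene lid_edge [([518.6, 226.1, 224.5], 0.89), ([534.3, 144.6, -0.7], 0.16)]
scene tumbler [([708.8, -83.4, -2.9], 0.57), ([534.6, 143.2, -0.6], 0.52), ([422.9, -276.4, 26.9], 0.31)]
scene bitters [([689.8, -355.6, -0.1], 0.81)]
scene jigger [([457.6, -66.0, -0.9], 0.92)]
1.25
```

Run:
```python
import cv2
im=cv2.imread("pics/top0.png")
a=cv2.resize(im[230:310,360:440],None,fx=5,fy=5,interpolation=cv2.INTER_CUBIC)
b=cv2.resize(im[180:305,130:260],None,fx=4.8,fy=4.8,interpolation=cv2.INTER_CUBIC)[:600]
import numpy as np
sc=cv2.imread("pics/scene0.png")
c=cv2.resize(sc[200:255,225:300],None,fx=5,fy=5,interpolation=cv2.INTER_CUBIC)
cv2.imwrite("pics/cropA.png",np.hstack([a,cv2.copyMakeBorder(c,0,a.shape[0]-c.shape[0],0,0,cv2.BORDER_CONSTANT)]));cv2.imwrite("pics/cropB.png",b)
```

```text
(no output)
```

View pics/cropA.png

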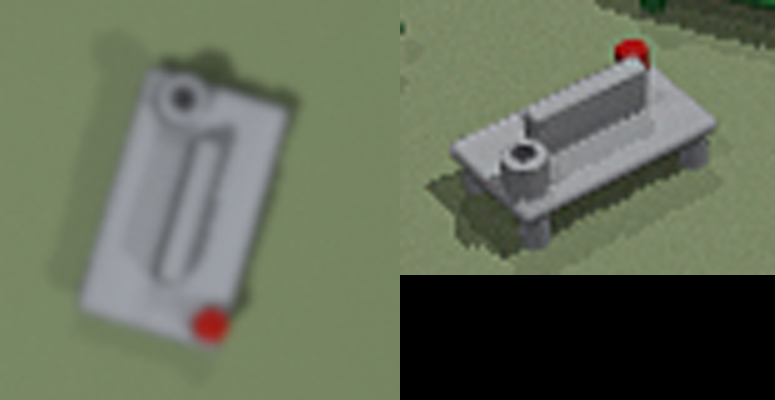

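View pics/cropB.png

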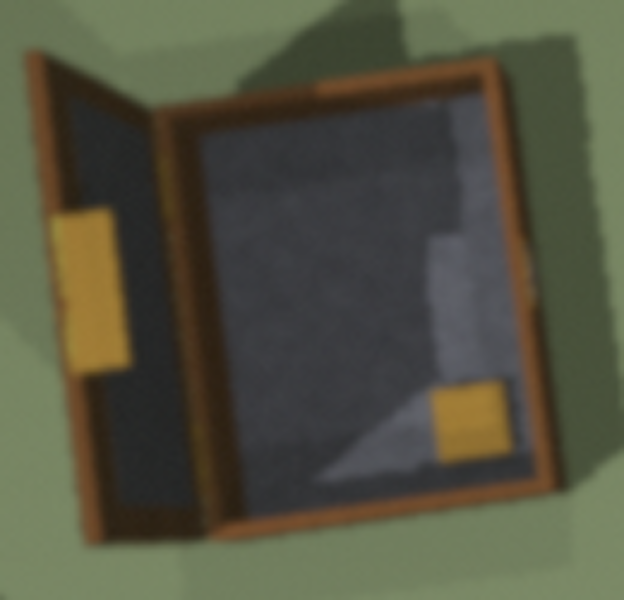

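```bash
cat > h.py <<'E'
import numpy as np,cv2
from bench import arm
from scipy.optimize import least_squares
from scipy.spatial.transform import Rotation as R
def proj(n,P):
    c=arm.camera_info(n);T=np.linalg.inv(c['cam_to_world']);p=(T[:3,:3]@np.asarray(P,float).T).T+T[:3,3]
    return np.c_[c['fx']*p[:,0]/p[:,2]+c['cx'],c['fy']*p[:,1]/p[:,2]+c['cy']]
def ray(n,u,v,z):
    c=arm.camera_info(n);M=c['cam_to_world'];d=M[:3,:3]@np.array([(u-c['cx'])/c['fx'],(v-c['cy'])/c['fy'],1]);o=M[:3,3]
    return o+d*(z-o[2])/d[2]
def tf(p,L):
    L=np.asarray(L,float);c,s=np.cos(p[2]),np.sin(p[2])
    return np.c_[p[0]+c*L[:,0]-s*L[:,1],p[1]+s*L[:,0]+c*L[:,1],L[:,2]]
def fit(L,px,p0,n="top"):
    r=least_squares(lambda p:(proj(n,tf(p,L))-px).ravel(),p0,x_scale=[1,1,.01]);return r.x,np.abs(r.fun).max()
E
python3 - <<'E'
from h import *
px=np.array([[150,68],[294,103],[80,306],[218,350],[211,326],[183,99]])/5+[360,230]
L=[[55,32,26],[55,-32,26],[-55,32,26],[-55,-32,26],[-45,-24,38],[43,16,46]]
print('bracket',fit(L,px,[470,-264,-.28]))
px=np.array([[495,60],[560,490],[472,421]])/4.8+[130,180]
L=[[96,-75,65],[-96,-75,65],[-58,-37,16]]
print('case',fit(L,px,[530,144,.15]))
for z,u,v in ((73,152,110),(73,215,535),(65,152,110),(65,215,535)): print(ray("top",u/4.8+130,v/4.8+180,z).round(1))
E
```

```text
bracket (array([ 4.70027954e+02, -2.64922846e+02, -3.00175124e-01]), np.float64(0.9301869595862513))
case (array([5.30025439e+02, 1.42951110e+02, 1.54403988e-01]), np.float64(0.5849017108276655))
[612.  230.7  73. ]
[428.3 200.1  73. ]
[613.1 232.6  65. ]
[428.3 201.9  65. ]
```

Top view: three brackets — silver at px (398,271), green at (466,252) and (404,344). The silver (aluminium) one with red cap at (402,295) is the one; the crops confirm it. Case at px (205,243), pad at (228,268).

```bash
cat >> h.py <<'E'
def delta(P,yaw=None):
    s=arm.read_state();r=R.from_quat(s['ee_rot']);d=r.inv().apply(np.array(P)-s['position'])
    x=r.as_matrix()[:,0];y0=np.arctan2(x[1],x[0])
    m=r.as_matrix()
    out=dict(d=d.round(1).tolist(),n=np.linalg.norm(d).round(),pos=s['position'].round(1).tolist(),yaw=round(y0,4),tilt=m[:,2].round(4).tolist(),F=s['contact_force'].round(1).tolist(),w=round(s['gripper_width'],1),t=s['clock'])
    if yaw is not None:
        # target: tool down, x axis at yaw
        t=R.from_matrix(np.c_[[np.cos(yaw),np.sin(yaw),0],[np.sin(yaw),-np.cos(yaw),0],[0,0,-1]])
        out['rv']=np.degrees((r.inv()*t).as_rotvec()).round(2).tolist()
    return out
E
python3 - <<'E'
from h import *
print(delta([400,250,330],-.29)); r=R.from_quat(arm.read_state()['ee_rot'])
print(r.inv().apply(np.array([468,-264,200])-[400,250,330]).round(1))
E
```

```text
{'d': [312.2, 271.4, -98.7], 'n': np.float64(425.0), 'pos': [178.0, 599.1, 231.3], 'yaw': np.float64(-0.2888), 'tilt': [0.0, -0.0, -1.0], 'F': [-0.7, 0.1, -0.6], 'w': 85.4, 't': 1.25, 'rv': [0.0, -0.0, 0.07]}
[211.6 473.3 130. ]
```

Call:
send_rows:
  translation:
    - [31,27,-10]
    - [31,27,-10]
    - [31,27,-10]
    - [31,27,-10]
    - [31,27,-10]
  dr:
    - [0,0,0]
    - [0,0,0]
    - [0,0,0]
    - [0,0,0]
    - [0,0,0]
  grip: [85,85,85,85,85]

```text
clock: 1.88
position: [288.7, 424.4, 281.9]
ee_rot: [0.99, -0.144, 0.0, -0.0]
contact_force: [0.5, 0.8, 0.7]
gripper_width: 84.9
```

Call:
send_rows:
  translation:
    - [31,27,-10]
    - [31,27,-10]
    - [31,27,-10]
    - [31,27,-10]
    - [31,27,-10]
  dr:
    - [0,0,0]
    - [0,0,0]
    - [0,0,0]
    - [0,0,0]
    - [0,0,0]
  grip: [85,85,85,85,85]

```text
clock: 2.5
position: [398.7, 250.8, 331.9]
ee_rot: [0.99, -0.144, 0.0, -0.0]
contact_force: [0.4, 0.9, 0.8]
gripper_width: 85.2
```

Call:
send_rows:
  translation:
    - [21,47,13]
    - [21,47,13]
    - [21,47,13]
    - [21,47,13]
    - [21,47,13]
  dr:
    - [0,0,0]
    - [0,0,0]
    - [0,0,0]
    - [0,0,0]
    - [0,0,0]
  grip: [60,60,60,60,60]

```text
clock: 3.12
position: [431.9, -4.8, 266.4]
ee_rot: [0.99, -0.144, 0.001, -0.0]
contact_force: [0.8, -0.1, -0.3]
gripper_width: 59.8
```

Call:
send_rows:
  translation:
    - [21,47,13]
    - [21,47,13]
    - [21,47,13]
    - [21,47,13]
    - [21,47,13]
  dr:
    - [0,0,0]
    - [0,0,0]
    - [0,0,0]
    - [0,0,0]
    - [0,0,0]
  grip: [60,60,60,60,60]

```text
clock: 3.75
position: [465.9, -260.2, 201.2]
ee_rot: [0.99, -0.144, 0.0, 0.0]
contact_force: [0.5, 0.6, 0.3]
gripper_width: 60.4
```

Run:
```python
from h import *
print(delta([468,-264,150],-.29))
ci=arm.camera_info("wrist")
im=arm.get_image("wrist");cv2.imwrite("pics/w1.png",im[...,::-1]); np.save("w1.npy",ci['cam_to_world'])
im=arm.get_image("top");cv2.imwrite("pics/top1.png",im[...,::-1])
for t in("bracket","rib_top","red_cap"):print(t,[(d['xyz'],round(d['confidence'],2)) for d in arm.place_of(t,"wrist")])
```

```text
{'d': [3.1, 3.0, 51.2], 'n': np.float64(51.0), 'pos': [465.9, -260.2, 201.2], 'yaw': np.float64(-0.2887), 'tilt': [0.0008, -0.0003, -1.0], 'F': [0.5, 0.6, 0.3], 'w': 60.4, 't': 3.75, 'rv': [0.01, -0.05, 0.07]}
bracket [([467.6, -267.3, 1.2], 0.95), ([315.0, -275.6, -6.1], 0.92)]
rib_top [([507.8, -415.7, 56.3], 0.81), ([312.1, -275.7, 49.7], 0.79), ([473.4, -269.8, 55.6], 0.64), ([459.9, -61.6, -1.9], 0.35)]
red_cap [([420.6, -274.5, 23.2], 0.73), ([280.4, -238.2, 28.0], 0.64)]
```

View pics/w1.png

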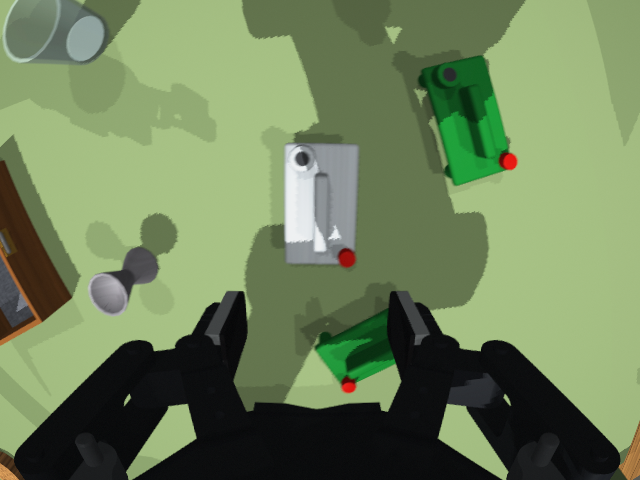

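```bash
cat >> h.py <<'E'
def fproj(M,P):
    c=arm.camera_info("wrist");T=np.linalg.inv(M);p=(T[:3,:3]@np.asarray(P,float).T).T+T[:3,3]
    r=np.hypot(p[:,0],p[:,1]);th=np.arctan2(r,p[:,2]);k=c['fx']*th/r
    return np.c_[k*p[:,0]+c['cx'],k*p[:,1]+c['cy']]
def ffit(M,L,px,p0,z0=0):
    L=np.array(L,float)+[0,0,z0]
    r=least_squares(lambda p:(fproj(M,tf(p,L))-px).ravel(),p0,x_scale=[1,1,.01]);return r.x,r.fun.reshape(-1,2).round(1).tolist()
E
python3 - <<'E'
from h import *
M=np.load("w1.npy")
px=np.array([[285,144],[358,145],[285,265],[354,266],[346,258],[302,158],[322,176],[321,250]])
L=[[55,32,26],[55,-32,26],[-55,32,26],[-55,-32,26],[-45,-24,38],[43,16,46],[30,0,52],[-34,0,52]]
p,f=ffit(M,L,px,[470,-264,-.29]);print(p,f)
print(tf(p,[[-2,0,52]]))
E
```

```text
[ 4.71666627e+02 -2.64527159e+02 -3.03776431e-01] [[-1.0, -1.6], [1.4, -1.3], [-0.3, -0.6], [0.4, -0.7], [1.2, 1.6], [-0.3, 0.4], [-0.4, -0.3], [-0.8, 2.6]]
[[ 469.7581997  -263.92890696   52.        ]]
```

Call:
send_rows:
  translation:
    - [4.3,2.9,40]
    - [0,0,40]
    - [0,0,40]
    - [0,0,30]
    - [0,0,13]
  dr:
    - [0,0,0.6]
    - [0,0,0]
    - [0,0,0]
    - [0,0,0]
    - [0,0,0]
  grip: [50,50,50,50,50]

```text
clock: 4.62
position: [468.7, -261.0, 37.6]
ee_rot: [0.989, -0.148, -0.001, -0.0]
contact_force: [-0.0, -0.7, -0.2]
gripper_width: 49.9
```

Run:
```python
from h import *
print(delta([469.2,-264.2,30],-.3))
im=arm.get_image("wrist");cv2.imwrite("pics/w2.png",im[...,::-1])
```

```text
{'d': [1.4, 2.9, 7.6], 'n': np.float64(8.0), 'pos': [468.7, -261.0, 37.6], 'yaw': np.float64(-0.2972), 'tilt': [-0.0015, 0.0004, -1.0], 'F': [-0.0, -0.7, -0.2], 'w': 49.9, 't': 4.625, 'rv': [0.01, 0.09, 0.16]}
```

View pics/w2.png

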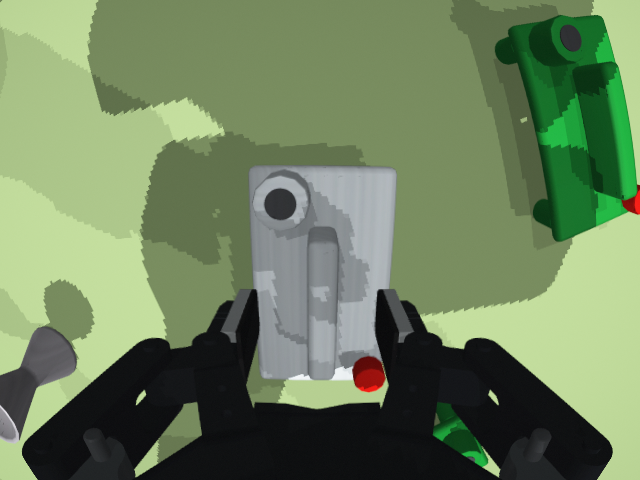

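Call:
send_rows:
  translation:
    - [1.4,2.6,7]
    - [0,0,0]
    - [0,0,0]
    - [0,0,0]
    - [0,0,0]
  dr:
    - [0,0,0]
    - [0,0,0]
    - [0,0,0]
    - [0,0,0]
    - [0,0,0]
  grip: [50,20,0,0,0]

```text
clock: 5.3
position: [470.4, -265.3, 32.3]
ee_rot: [0.989, -0.149, 0.001, 0.0]
contact_force: [0.9, 3.3, 6.5]
gripper_width: 10.8
```

Run:
```python
from h import *
print(delta([469.2,-264.2,30],-.3))
```

```text
{'d': [-1.5, -0.7, 2.3], 'n': np.float64(3.0), 'pos': [470.4, -265.3, 32.3], 'yaw': np.float64(-0.299), 'tilt': [0.002, -0.0005, -1.0], 'F': [0.9, 3.3, 6.5], 'w': 10.8, 't': 5.3, 'rv': [-0.01, -0.12, 0.06]}
```

Call:
send_rows:
  translation:
    - [0,0,-6]
    - [0,0,-20]
    - [0,0,-30]
    - [0,0,-35]
    - [0,0,-35]
  dr:
    - [0,0,0]
    - [0,0,0]
    - [0,0,0]
    - [0,0,0]
    - [0,0,0]
  grip: [0,0,0,0,0]

```text
clock: 5.92
position: [467.7, -264.9, 156.7]
ee_rot: [0.989, -0.15, -0.002, -0.001]
contact_force: [-0.1, -0.9, -4.9]
gripper_width: 10.5
```

Run:
```python
from h import *
c,y=[530,143],.154
b=tf([530,143,.154],[[-13,-13,6],[-15,-13,58]]);print(b)
print(delta([b[1,0],b[1,1],170],.154))
np.save("w3.npy",arm.camera_info("wrist")['cam_to_world'])
im=arm.get_image("wrist");cv2.imwrite("pics/w3.png",im[...,::-1])
im=arm.get_image("scene");cv2.imwrite("pics/s3.png",im[...,::-1])
```

```text
[[519.14794572 128.15975344   6.        ]
 [517.17161489 127.85296942  58.        ]]
{'d': [-68.9, -389.8, -12.8], 'n': np.float64(396.0), 'pos': [467.7, -264.9, 156.7], 'yaw': np.float64(-0.3001), 'tilt': [-0.0042, 0.0017, -1.0], 'F': [-0.1, -0.9, -4.9], 'w': 10.5, 't': 5.925, 'rv': [-0.08, 0.25, -26.02]}
```

View pics/w3.png

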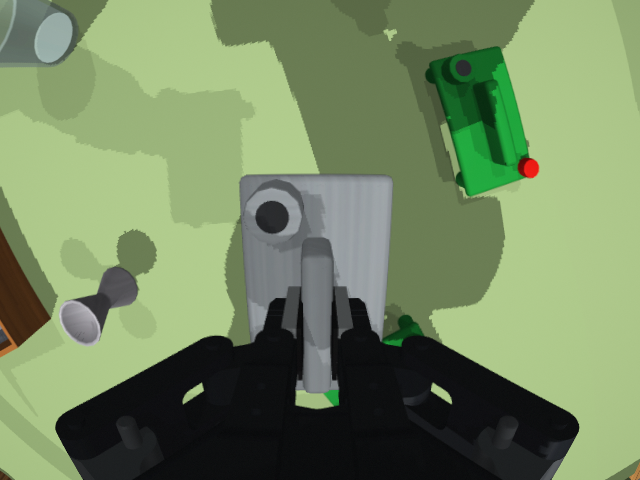

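View pics/s3.png

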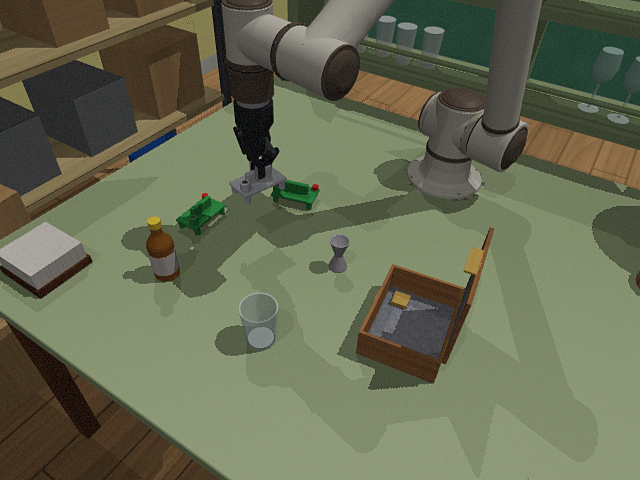

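```bash
cat >> h.py <<'E'
def bfit(M,pos,q,L,px):
    "bracket pose in tool frame (flipped so z up): x,y,z offsets, rotvec deg"
    rt=R.from_quat(q)*R.from_euler('x',180,degrees=True)  # z up, x same, y = bracket-y
    def f(p,full=False):
        r=rt*R.from_rotvec(np.radians(p[3:]))
        W=pos+rt.apply(p[:3])+r.apply(np.array(L,float))
        return fproj(M,W)
    p0=np.array([0,0,-32.3,0,0,0.])
    sc=np.array([3,3,2,1,3,2])
    r=least_squares(lambda p:np.r_[(f(p)-px).ravel()/1.0,(p-p0)/sc],p0)
    return r.x.round(2),(f(r.x)-px).round(1).tolist()
E
python3 - <<'E'
from h import *
s=arm.read_state();M=np.load("w3.npy")
px=np.array([[240,176],[392,176],[272,217],[317,240],[317,390]])
L=[[55,32,26],[55,-32,26],[43,16,46],[30,0,52],[-34,0,52]]
print(bfit(M,s['position'],s['ee_rot'],L,px),s['clock'])
E
```

```text
(array([ -6.08,   0.68, -39.82,  -0.07,   4.8 ,   0.67]), [[1.0, 0.3], [-1.8, -1.6], [1.0, -7.0], [-1.1, 7.0], [0.9, 1.3]]) 6.025
```

Run:
```python
import cv2
im=cv2.imread("pics/w3.png")
cv2.imwrite("pics/c3.png",cv2.resize(im[165:405,220:410],None,fx=2.5,fy=2.5,interpolation=cv2.INTER_CUBIC)[:600])
```

```text
(no output)
```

View pics/c3.png

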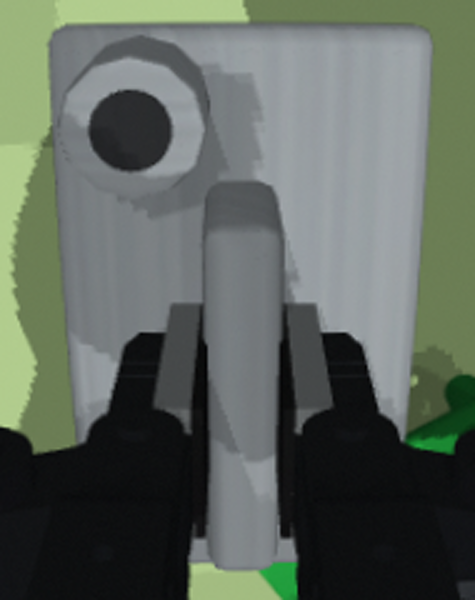

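Run:
```python
from h import *
s=arm.read_state();M=np.load("w3.npy")
px=np.array([[240,175],[392.8,175],[272.4,217],[317,257],[317,238],[317,392]])
L=[[55,32,26],[55,-32,26],[43,16,46],[30,0,52],[30,0,26],[-34,0,52]]
print(bfit(M,s['position'],s['ee_rot'],L,px),s['clock'])
```

```text
(array([-3.380e+00,  9.100e-01, -3.806e+01,  1.500e-01, -4.800e-01,
        3.000e-02]), [[-1.3, 1.6], [1.7, 1.3], [0.1, -0.0], [-0.2, -0.5], [-0.3, -3.5], [0.0, 1.3]]) 6.025
```

Call:
send_rows:
  translation:
    - [0,0,-2]
    - [0,0,-2]
    - [0,0,-2]
    - [0,0,-2]
    - [0,0,-2]
  dr:
    - [0,0,-5.2]
    - [0,0,-5.2]
    - [0,0,-5.2]
    - [0,0,-5.2]
    - [0,0,-5.2]
  grip: [0,0,0,0,0]

```text
clock: 6.65
position: [467.5, -264.6, 164.3]
ee_rot: [0.997, 0.078, -0.003, -0.001]
contact_force: [-0.2, -0.3, -6.1]
gripper_width: 10.7
```

Run:
```python
from h import *
print(delta([517.5,127.9,170],.154))
```

```text
{'d': [110.5, -380.0, -5.0], 'n': np.float64(396.0), 'pos': [467.5, -264.6, 164.3], 'yaw': np.float64(0.1565), 'tilt': [-0.0054, 0.0024, -1.0], 'F': [-0.2, -0.3, -6.1], 'w': 10.7, 't': 6.65, 'rv': [-0.18, 0.29, 0.14]}
```

Call:
send_rows:
  translation:
    - [11,-38,-0.5]
    - [11,-38,-0.5]
    - [11,-38,-0.5]
    - [11,-38,-0.5]
    - [11,-38,-0.5]
  dr:
    - [0,0,0]
    - [0,0,0]
    - [0,0,0]
    - [0,0,0]
    - [0,0,0]
  grip: [0,0,0,0,0]

```text
clock: 7.28
position: [492.7, -68.0, 167.1]
ee_rot: [0.997, 0.077, -0.003, -0.0]
contact_force: [0.0, -0.3, -5.5]
gripper_width: 10.8
```

Call:
send_rows:
  translation:
    - [11,-38,-0.5]
    - [11,-38,-0.5]
    - [11,-38,-0.5]
    - [11,-38,-0.5]
    - [11,-38,-0.5]
  dr:
    - [0,0,0]
    - [0,0,0]
    - [0,0,0]
    - [0,0,0]
    - [0,0,0]
  grip: [0,0,0,0,0]

```text
clock: 7.9
position: [517.9, 127.6, 169.4]
ee_rot: [0.997, 0.077, -0.003, 0.001]
contact_force: [0.0, -0.8, -5.8]
gripper_width: 10.7
```

Call:
send_rows:
  translation:
    - [0,0,0]
    - [0,0,0]
    - [0,0,0]
    - [0,0,0]
    - [0,0,0]
  dr:
    - [0,0,0]
    - [0,0,0]
    - [0,0,0]
    - [0,0,0]
    - [0,0,0]
  grip: [0,0,0,0,0]

```text
clock: 8.52
position: [519.7, 126.6, 172.4]
ee_rot: [0.997, 0.077, 0.0, -0.0]
contact_force: [0.1, -0.0, -5.2]
gripper_width: 10.6
```

Run:
```python
from h import *
print(delta([517.5,127.9,170],.154))
s=arm.read_state();np.savez("w4.npz",M=arm.camera_info("wrist")['cam_to_world'],p=s['position'],q=s['ee_rot'])
im=arm.get_image("wrist");cv2.imwrite("pics/w4.png",im[...,::-1])
im=arm.get_image("top");cv2.imwrite("pics/top4.png",im[...,::-1])
for t in("case_pad","case"):print(t,[(d['xyz'],round(d['confidence'],2)) for d in arm.place_of(t,"wrist")])
```

```text
{'d': [-2.0, -1.6, 2.4], 'n': np.float64(3.0), 'pos': [519.7, 126.6, 172.4], 'yaw': np.float64(0.1536), 'tilt': [0.0, 0.0001, -1.0], 'F': [0.1, -0.0, -5.2], 'w': 10.6, 't': 8.525, 'rv': [-0.0, -0.0, -0.02]}
case_pad [([520.9, 220.4, 69.1], 0.31)]
case []
```

View pics/w4.png

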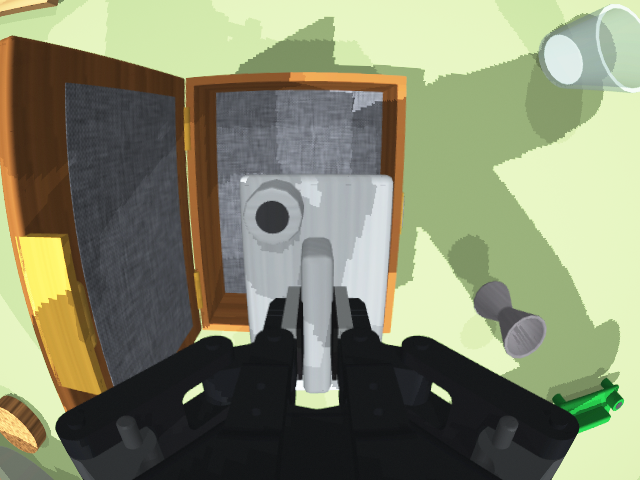

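View pics/top4.png

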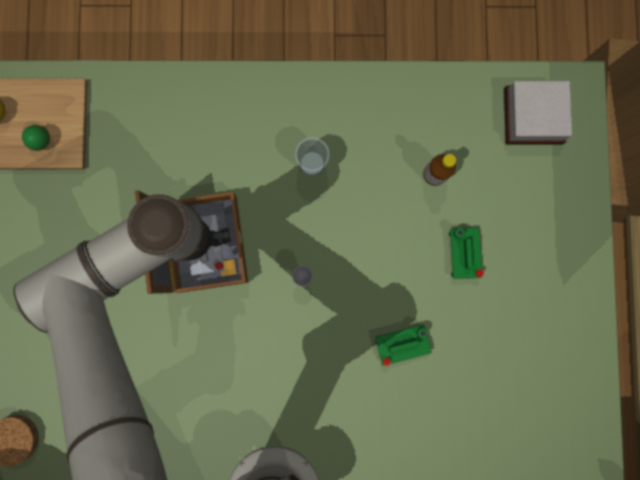

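Run:
```python
from h import *
im=arm.get_image("scene");cv2.imwrite("pics/s4.png",im[...,::-1])
print(arm.read_state()['joints'])
# case fit from wrist picture; corners of rim outer
d=np.load("w4.npz")
px=np.array([[187,79],[406,76],[216,93],[383,92]])
L=[[96,75,65],[96,-75,65],[90,69,6],[90,-69,6]]
print(ffit(d['M'],L[:2],px[:2],[530,143,.154]))
px=np.array([[240,175],[392.8,175],[272.4,217],[317,257],[317,238],[317,392]])
L=[[55,32,26],[55,-32,26],[43,16,46],[30,0,52],[30,0,26],[-34,0,52]]
print(bfit(d['M'],d['p'],d['q'],L,px))
```

```text
[ 5.43044061e-01  2.84935134e-01 -2.99330181e-01 -4.39484612e-05
 -9.86438758e-01  1.18214796e+00]
(array([5.33246621e+02, 1.44337834e+02, 1.51157796e-01]), [[-1.0, -0.0], [0.9, 0.0]])
(array([  0.62,   0.52, -35.03,   0.12,  -1.04,   0.11]), [[-1.1, 1.9], [1.4, 1.6], [0.2, 0.0], [-0.3, -0.6], [-0.3, -3.5], [0.0, 0.9]])
```

View pics/s4.png

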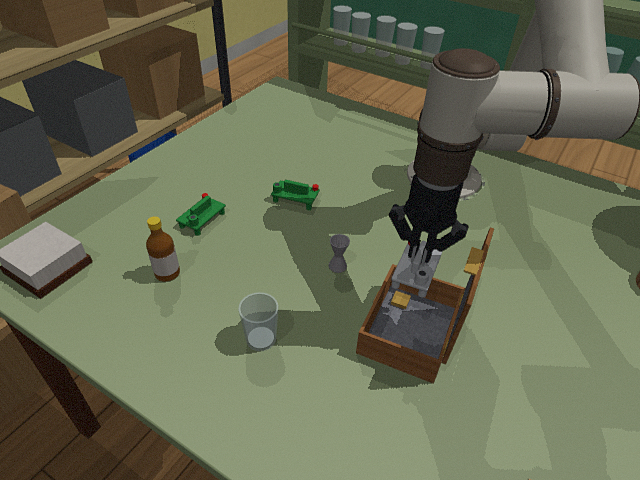

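Run:
```python
import cv2
im=cv2.imread("pics/w4.png")
cv2.imwrite("pics/c4.png",cv2.resize(im[60:350,175:420],None,fx=2.05,fy=2.05,interpolation=cv2.INTER_CUBIC)[:600])
```

```text
(no output)
```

View pics/c4.png

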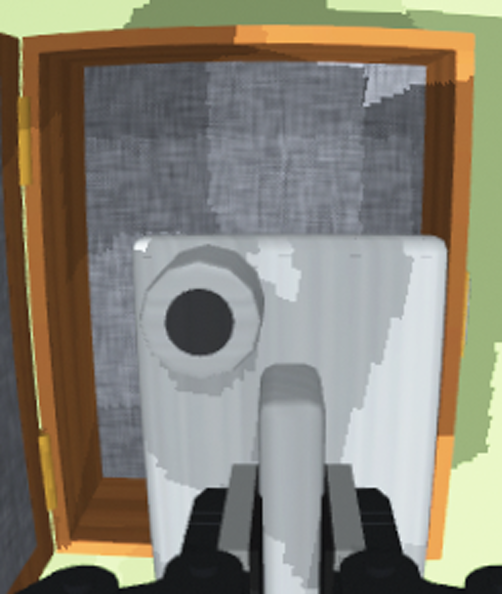

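Run:
```python
from h import *
d=np.load("w4.npz")
px=np.array([[23,38],[474,35],[52,555],[440,560],[85,65],[425,65],[103,478]])/2.05+[175,60]
L=[[96,75,65],[96,-75,65],[-96,75,65],[-96,-75,65],[90,69,6],[90,-69,6],[-90,69,6]]
p,f=ffit(d['M'],L,px,[530,143,.154]);print(p,f)
print(tf(p,[[-13,-13,6]]))
for t in(.6,): print(d['p'])
```

```text
[5.33144021e+02 1.45712472e+02 1.40999734e-01] [[-0.8, -0.7], [0.1, -0.2], [1.7, -1.0], [-0.2, 0.5], [-0.5, 0.9], [0.2, 0.9], [-0.6, -0.7]]
[[522.09996204 131.01455553   6.        ]]
[519.71100768 126.59654716 172.36011274]
```

Call:
send_rows:
  translation:
    - [1.4,-2.5,15]
    - [0,0,25]
    - [0,0,25]
    - [0,0,20]
    - [0,0,5]
  dr:
    - [0,0,0.2]
    - [0,0,0]
    - [0,0,0]
    - [0,0,0]
    - [0,0,0]
  grip: [0,0,0,0,0]

```text
clock: 9.4
position: [519.5, 129.3, 80.1]
ee_rot: [0.997, 0.075, -0.002, 0.001]
contact_force: [-0.6, 1.0, -4.8]
gripper_width: 10.5
```

Run:
```python
from h import *
print(delta([520.5,129,40],.15))
s=arm.read_state();np.savez("w5.npz",M=arm.camera_info("wrist")['cam_to_world'],p=s['position'],q=s['ee_rot'])
im=arm.get_image("wrist");cv2.imwrite("pics/w5.png",im[...,::-1])
im=arm.get_image("scene");cv2.imwrite("pics/s5.png",cv2.resize(im[180:400,330:530,::-1],None,fx=2.7,fy=2.7,interpolation=cv2.INTER_CUBIC))
```

```text
{'d': [1.1, 0.4, 40.1], 'n': np.float64(40.0), 'pos': [519.5, 129.3, 80.1], 'yaw': np.float64(0.1509), 'tilt': [-0.004, -0.0021, -1.0], 'F': [-0.6, 1.0, -4.8], 'w': 10.5, 't': 9.4, 'rv': [0.08, 0.24, 0.05]}
```

View pics/w5.png

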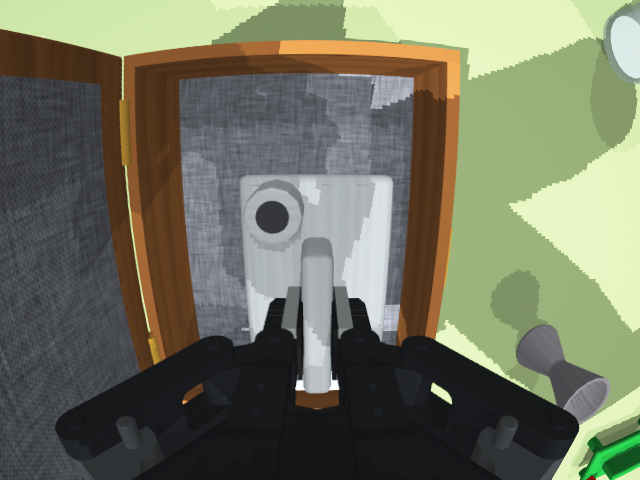

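View pics/s5.png

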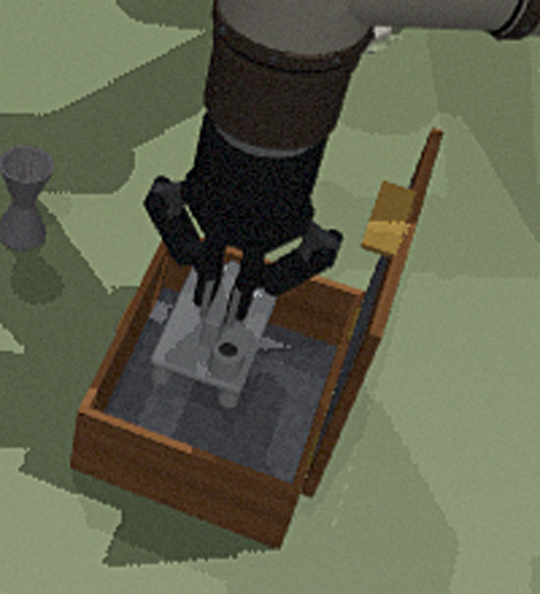

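Run:
```python
from h import *
d=np.load("w5.npz")
px=np.array([[124,56],[463,50],[179,78],[413,78]])
L=[[96,75,65],[96,-75,65],[90,69,6],[90,-69,6]]
p,f=ffit(d['M'],L,px,[530,143,.15]);print(p,f)
print(tf(p,[[-13,-13,6]]))
px=np.array([[240,175],[392.8,175],[272.4,217],[317,257],[317,238],[317,392]])
L=[[55,32,26],[55,-32,26],[43,16,46],[30,0,52],[30,0,26],[-34,0,52]]
b,_=bfit(d['M'],d['p'],d['q'],L,px);print(b)
rt=R.from_quat(d['q'])*R.from_euler('x',180,degrees=True);print(d['p']+rt.apply(b[:3]))
s=arm.read_state();print(s['position'],s['clock'])
```

```text
[5.33869926e+02 1.45243733e+02 1.41963986e-01] [[0.3, -0.8], [-2.0, 0.5], [1.0, 1.0], [1.2, -0.6]]
[[522.84004511 130.53517371   6.        ]]
[  0.61   0.5  -35.03   0.12  -1.04   0.11]
[519.87810084 129.84407835  45.02736796]
[520.57147438 129.80380563  81.53615779] 9.5
```

Call:
send_rows:
  translation:
    - [1,0,12]
    - [0,0,12]
    - [0,0,8]
    - [0,0,4]
    - [0,0,0]
  dr:
    - [0,0,0.2]
    - [0,0,0]
    - [0,0,0]
    - [0,0,0]
    - [0,0,0]
  grip: [0,0,0,0,0]

```text
clock: 10.12
position: [521.7, 129.9, 46.0]
ee_rot: [0.997, 0.074, -0.0, 0.0]
contact_force: [0.4, 0.3, -5.3]
gripper_width: 10.4
```

Call:
send_rows:
  translation:
    - [0,0,1]
    - [0,0,1]
    - [0,0,1]
    - [0,0,0]
    - [0,0,0]
  dr:
    - [0,0,0]
    - [0,0,0]
    - [0,0,0]
    - [0,0,0]
    - [0,0,0]
  grip: [0,0,0,0,0]

```text
clock: 10.75
position: [521.8, 130.0, 43.3]
ee_rot: [0.997, 0.074, 0.0, 0.0]
contact_force: [-0.2, 1.2, -4.4]
gripper_width: 10.6
```

Call:
send_rows:
  translation:
    - [0,0,1]
    - [0,0,1]
    - [0,0,0]
    - [0,0,0]
    - [0,0,0]
  dr:
    - [0,0,0]
    - [0,0,0]
    - [0,0,0]
    - [0,0,0]
    - [0,0,0]
  grip: [0,0,0,0,0]

```text
clock: 11.38
position: [521.8, 130.0, 41.3]
ee_rot: [0.997, 0.074, 0.0, 0.0]
contact_force: [-0.3, -0.2, -5.7]
gripper_width: 10.9
```

Call:
send_rows:
  translation:
    - [-0.7,0.5,1]
    - [0,0,0.5]
    - [0,0,0.5]
    - [0,0,0]
    - [0,0,0]
  dr:
    - [0,0,0]
    - [0,0,0]
    - [0,0,0]
    - [0,0,0]
    - [0,0,0]
  grip: [0,0,0,0,0]

```text
clock: 12.0
position: [521.1, 129.4, 39.3]
ee_rot: [0.997, 0.074, -0.0, 0.0]
contact_force: [-0.5, -1.1, -4.8]
gripper_width: 10.8
```

Call:
send_rows:
  translation:
    - [0,0,0.5]
    - [0,0,0.5]
    - [0,0,0]
    - [0,0,0]
    - [0,0,0]
  dr:
    - [0,0,0]
    - [0,0,0]
    - [0,0,0]
    - [0,0,0]
    - [0,0,0]
  grip: [0,0,0,0,0]

```text
clock: 12.62
position: [521.4, 129.5, 38.7]
ee_rot: [0.997, 0.074, 0.0, -0.0]
contact_force: [-2.0, -0.5, 2.0]
gripper_width: 10.1
```

Run:
```python
from h import *
s=arm.read_state();np.savez("w6.npz",M=arm.camera_info("wrist")['cam_to_world'],p=s['position'],q=s['ee_rot'])
im=arm.get_image("wrist");cv2.imwrite("pics/w6.png",im[...,::-1])
im=arm.get_image("scene");cv2.imwrite("pics/s6.png",cv2.resize(im[220:390,350:490,::-1],None,fx=3.5,fy=3.5,interpolation=cv2.INTER_CUBIC))
```

```text
(no output)
```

View pics/w6.png

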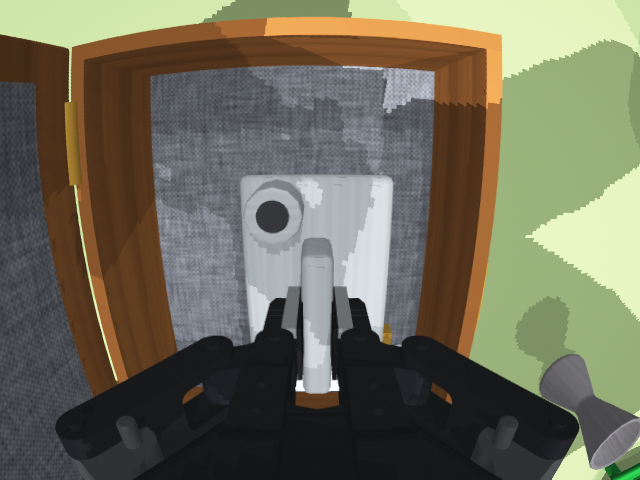

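View pics/s6.png

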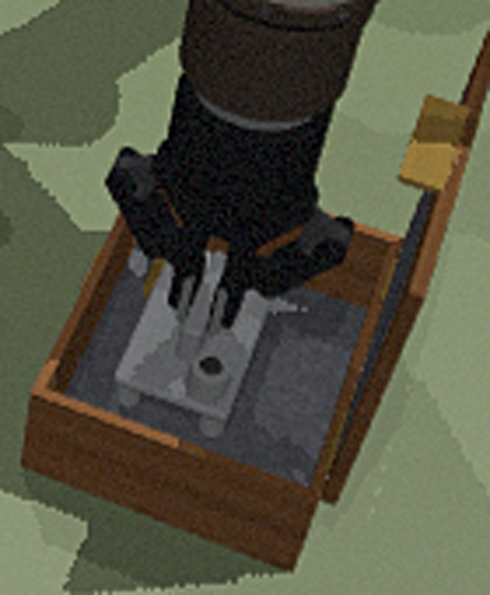

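Run:
```python
from h import *
d=np.load("w6.npz");im=cv2.imread("pics/w6.png")
px=np.array([[72,45],[502,35],[151,74],[435,71]])
L=[[96,75,65],[96,-75,65],[90,69,6],[90,-69,6]]
p,f=ffit(d['M'],L,px,[530,143,.15]);print(p,f)
T=tf(p,[[-13,-13,6]])[0]
px=np.array([[240,175],[392.8,175],[272.4,217],[317,257],[317,238],[317,392]])
L=[[55,32,26],[55,-32,26],[43,16,46],[30,0,52],[30,0,26],[-34,0,52]]
b,_=bfit(d['M'],d['p'],d['q'],L,px)
rt=R.from_quat(d['q'])*R.from_euler('x',180,degrees=True);B=d['p']+rt.apply(b[:3])
c,s=np.cos(p[2]),np.sin(p[2]);e=B-T;print('err in case frame',c*e[0]+s*e[1],-s*e[0]+c*e[1],e[2])
for q in (p,[530,143,.154]):print(fproj(d['M'],tf(q,[[-42,-53,16],[-42,-45,16]])))
cv2.imwrite("pics/c6.png",cv2.resize(im[290:370,350:450],None,fx=6,fy=6,interpolation=cv2.INTER_CUBIC))
```

```text
[5.34011421e+02 1.45743912e+02 1.38574440e-01] [[-0.2, -0.3], [0.5, -0.2], [-0.2, 0.4], [-0.4, 0.3]]
err in case frame -1.1227258197060574 -0.8239262184015651 -2.309360515689491
[[391.11919661 332.84077972]
 [376.12628149 333.17419984]]
[[395.62772694 338.33582239]
 [380.80844386 338.92143621]]
```

View pics/c6.png

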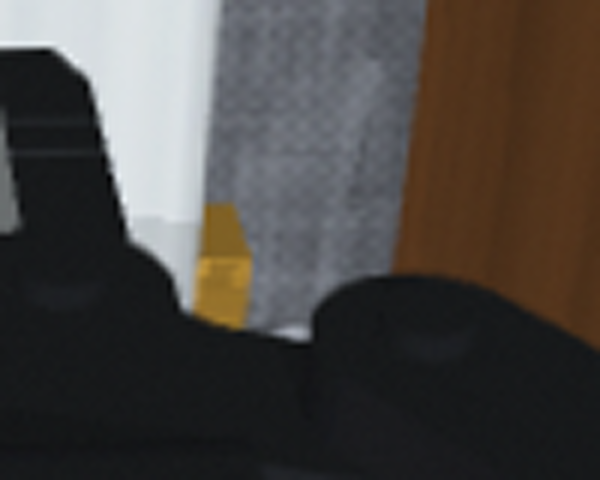

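Bracket has touched down within ~1.5 mm of the target. The pad corner shows at (392,333), where the fit predicts (391,333). Releasing.

Call:
send_rows:
  translation:
    - [0,0,0]
    - [0,0,0]
    - [0,0,0]
    - [0,0,0]
    - [0,0,0]
  dr:
    - [0,0,0]
    - [0,0,0]
    - [0,0,0]
    - [0,0,0]
    - [0,0,0]
  grip: [14,18,24,30,30]

```text
clock: 13.35
position: [521.2, 129.4, 38.3]
ee_rot: [0.997, 0.074, 0.0, -0.0]
contact_force: [0.3, 0.2, 0.3]
gripper_width: 29.6
```

Call:
send_rows:
  translation:
    - [0,0,-5]
    - [0,0,-15]
    - [0,0,-25]
    - [0,0,-25]
    - [0,0,-20]
  dr:
    - [0,0,0]
    - [0,0,0]
    - [0,0,0]
    - [0,0,0]
    - [0,0,0]
  grip: [30,30,30,30,30]

```text
clock: 13.98
position: [521.6, 129.6, 130.7]
ee_rot: [0.997, 0.074, 0.001, -0.0]
contact_force: [-0.4, -0.7, -0.1]
gripper_width: 30.2
```

Run:
```python
from h import *
s=arm.read_state();np.savez("w7.npz",M=arm.camera_info("wrist")['cam_to_world'],p=s['position'],q=s['ee_rot'])
im=arm.get_image("wrist");cv2.imwrite("pics/w7.png",im[...,::-1])
print(s['position'],s['contact_force'],s['gripper_width'])
im=arm.get_image("scene");cv2.imwrite("pics/s7.png",cv2.resize(im[220:390,350:490,::-1],None,fx=3.5,fy=3.5,interpolation=cv2.INTER_CUBIC))
```

```text
[521.6129989  129.60264746 130.71899508] [-0.42526669 -0.71992579 -0.06413843] 30.248225426669073
```

View pics/w7.png

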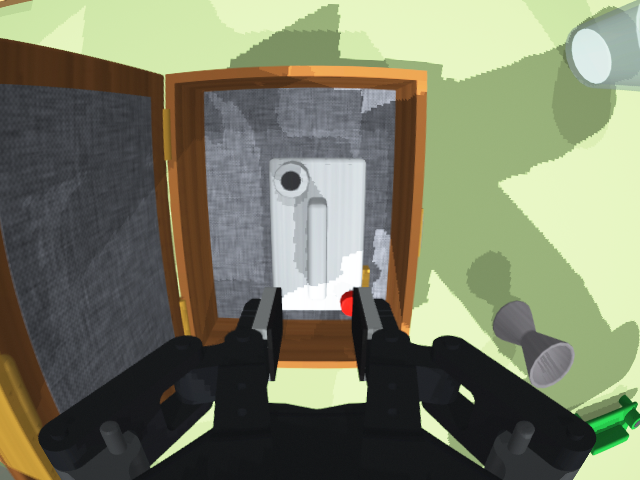

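View pics/s7.png

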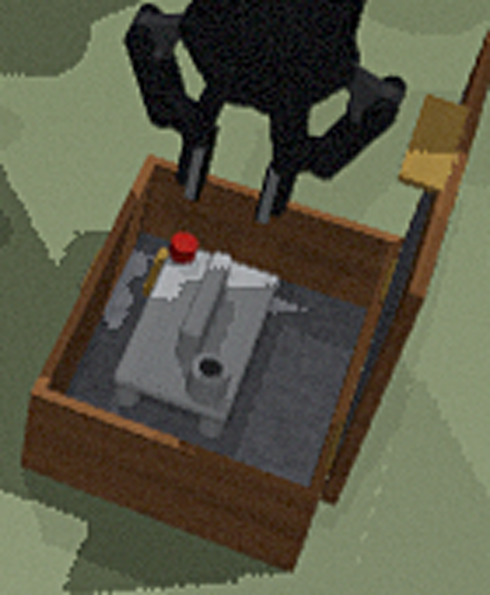

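Run:
```python
from h import *
d=np.load("w7.npz")
px=np.array([[166,75],[428,70],[204,91],[395,90],[270,159],[365,159],[290.5,181]])
L=[[96,75,65],[96,-75,65],[90,69,6],[90,-69,6]]
p,f=ffit(d['M'],L,px[:4],[530,143,.15]);print(p,f)
b,f=ffit(d['M'],[[55,32,26],[55,-32,26],[43,16,46]],px[4:],[521,129,.15],6);print(b,f)
e=b-p;c,s=np.cos(p[2]),np.sin(p[2]);print('bracket in case',c*e[0]+s*e[1],-s*e[0]+c*e[1],e[2])
print(fproj(d['M'],tf(b,[[-45,-24,44]])))
print(tf(b,[[-45,-24,44],[-47.5,-26,44]]))
print(delta([478.7,97.3,130.7],.15),delta([479,97.5,52])['d'])
```

```text
[5.33734865e+02 1.44935071e+02 1.46616241e-01] [[-0.4, -0.6], [-0.7, 0.3], [0.5, 0.7], [0.8, -0.3]]
[5.21554685e+02 1.29934500e+02 1.46713438e-01] [[-1.8, -0.1], [1.6, 0.0], [0.2, 0.1]]
bracket in case -14.240955865067008 -13.06020956940836 9.719693988666234e-05
[[351.78969174 307.04793724]]
[[480.54662958  99.61389017  44.        ]
 [478.36586274  97.26990724  44.        ]]
{'d': [-48.6, 26.1, 0.8], 'n': np.float64(55.0), 'pos': [522.9, 130.2, 131.8], 'yaw': np.float64(0.1481), 'tilt': [0.0064, 0.003, -1.0], 'F': [1.1, 0.9, 0.4], 'w': 29.7, 't': 14.075, 'rv': [-0.12, -0.39, -0.11]} [-48.8, 26.1, 79.5]
```

Call:
send_rows:
  translation:
    - [-16,8.5,0]
    - [-16,8.5,0]
    - [-15.5,8.5,0]
    - [0,0,30]
    - [0,0,20]
  dr:
    - [0,0,0]
    - [0,0,0]
    - [0,0,0]
    - [0,0,0]
    - [0,0,0]
  grip: [0,0,0,0,0]

```text
clock: 14.7
position: [477.1, 96.7, 77.5]
ee_rot: [0.997, 0.074, -0.0, 0.0]
contact_force: [0.5, 0.0, 0.7]
gripper_width: -0.3
```

Call:
send_rows:
  translation:
    - [0,0,15]
    - [0,0,10]
    - [0,0,0]
    - [0,0,0]
    - [0,0,0]
  dr:
    - [0,0,0]
    - [0,0,0]
    - [0,0,0]
    - [0,0,0]
    - [0,0,0]
  grip: [0,0,0,0,0]

```text
clock: 15.32
position: [478.3, 97.4, 53.9]
ee_rot: [0.997, 0.074, 0.001, -0.0]
contact_force: [0.3, 0.1, 0.8]
gripper_width: -0.2
```

Run:
```python
from h import *
print(delta([478.5,97.3,44],.148))
im=arm.get_image("wrist");cv2.imwrite("pics/w8.png",im[...,::-1])
im=arm.get_image("scene");cv2.imwrite("pics/s8.png",cv2.resize(im[190:390,350:490,::-1],None,fx=3,fy=3,interpolation=cv2.INTER_CUBIC))
```

```text
{'d': [0.2, 0.1, 9.9], 'n': np.float64(10.0), 'pos': [478.3, 97.4, 53.9], 'yaw': np.float64(0.1476), 'tilt': [0.0013, 0.0007, -1.0], 'F': [0.3, 0.1, 0.8], 'w': -0.2, 't': 15.325, 'rv': [-0.03, -0.08, -0.02]}
```

View pics/w8.png

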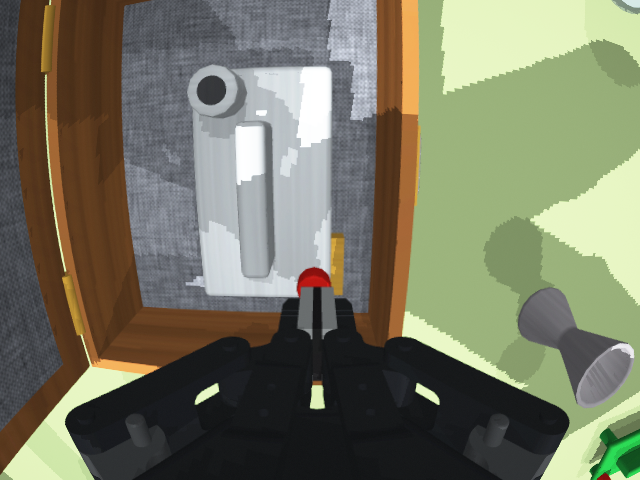

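View pics/s8.png

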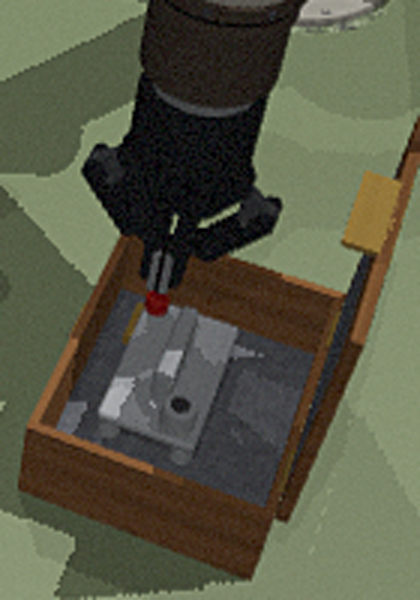

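Call:
send_rows:
  translation:
    - [0.5,0,4]
    - [0,0,4]
    - [0,0,1]
    - [0,0,0]
    - [0,0,0]
  dr:
    - [0,0,0]
    - [0,0,0]
    - [0,0,0]
    - [0,0,0]
    - [0,0,0]
  grip: [0,0,0,0,0]

```text
clock: 16.05
position: [478.5, 97.3, 44.3]
ee_rot: [0.997, 0.074, 0.0, -0.0]
contact_force: [0.2, -0.9, 0.1]
gripper_width: 0.2
```

Call:
send_rows:
  translation:
    - [0,0,0.6]
    - [0,0,0.5]
    - [0,0,0]
    - [0,0,0]
    - [0,0,0]
  dr:
    - [0,0,0]
    - [0,0,0]
    - [0,0,0]
    - [0,0,0]
    - [0,0,0]
  grip: [0,0,0,0,0]

```text
clock: 16.68
position: [478.5, 97.3, 44.1]
ee_rot: [0.997, 0.074, 0.0, -0.0]
contact_force: [-2.4, -0.4, 7.0]
gripper_width: -0.3
```

Call:
send_rows:
  translation:
    - [0,0,0.4]
    - [0,0,0]
    - [0,0,0]
    - [0,0,0]
    - [0,0,0]
  dr:
    - [0,0,0]
    - [0,0,0]
    - [0,0,0]
    - [0,0,0]
    - [0,0,0]
  grip: [0,0,0,0,0]

```text
clock: 17.3
position: [478.5, 97.3, 44.0]
ee_rot: [0.997, 0.074, 0.0, 0.0]
contact_force: [-4.2, 0.2, 9.9]
gripper_width: -0.3
```

Run:
```python
from h import *
print(delta([478.5,97.3,44],.148))
im=arm.get_image("wrist");cv2.imwrite("pics/w9.png",im[...,::-1])
```

```text
{'d': [-0.0, -0.0, 0.0], 'n': np.float64(0.0), 'pos': [478.5, 97.3, 44.0], 'yaw': np.float64(0.1481), 'tilt': [0.0006, -0.0, -1.0], 'F': [-4.2, 0.2, 9.9], 'w': -0.3, 't': 17.3, 'rv': [0.01, -0.03, 0.01]}
```

View pics/w9.png

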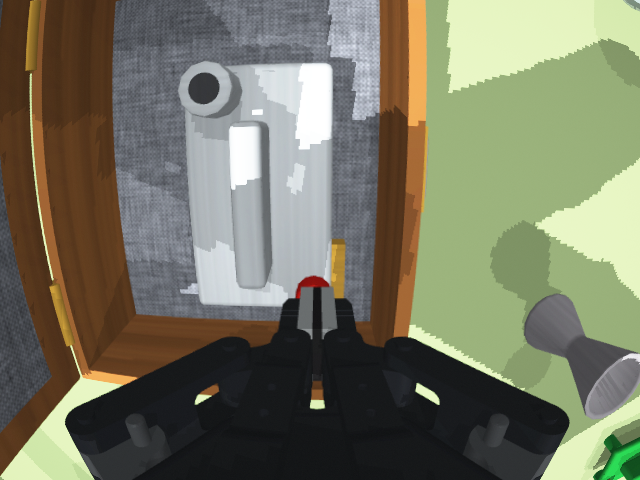

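Cap held z = 44.0 mm under about 10 N and the bracket did not rock. Now up, and round behind the lid.

Call:
send_rows:
  translation:
    - [0,0,-10]
    - [0,0,-50]
    - [0,0,-60]
    - [0,0,-60]
    - [0,0,-60]
  dr:
    - [0,0,0]
    - [0,0,0]
    - [0,0,0]
    - [0,0,0]
    - [0,0,0]
  grip: [0,0,0,0,0]

```text
clock: 17.98
position: [477.9, 97.0, 285.3]
ee_rot: [0.997, 0.074, 0.0, -0.0]
contact_force: [1.0, 0.8, 0.0]
gripper_width: -0.0
```

Call:
send_rows:
  translation:
    - [0,0,-14]
    - [0,0,0]
    - [0,0,0]
    - [0,0,0]
    - [0,0,0]
  dr:
    - [0,0,-10]
    - [0,0,-10]
    - [0,0,-10]
    - [0,0,-10]
    - [0,0,-10]
  grip: [0,0,0,0,0]

```text
clock: 18.6
position: [478.2, 97.1, 297.0]
ee_rot: [0.871, 0.491, 0.0, -0.0]
contact_force: [0.3, 0.8, -0.3]
gripper_width: -0.1
```

Run:
```python
from h import *
print(delta([478.5,97.3,300],.148+np.pi/2),arm.read_state()['joints'].round(2))
im=arm.get_image("scene");cv2.imwrite("pics/s10.png",cv2.resize(im[150:390,330:530,::-1],None,fx=2.5,fy=2.5,interpolation=cv2.INTER_CUBIC))
```

```text
{'d': [0.3, 0.2, -3.0], 'n': np.float64(3.0), 'pos': [478.2, 97.1, 297.0], 'yaw': np.float64(1.0259), 'tilt': [0.0001, 0.0002, -1.0], 'F': [0.3, 0.8, -0.3], 'w': -0.1, 't': 18.6, 'rv': [0.0, -0.01, -39.7]} [ 0.53  0.1  -0.2  -0.   -1.26  2.06]
```

View pics/s10.png

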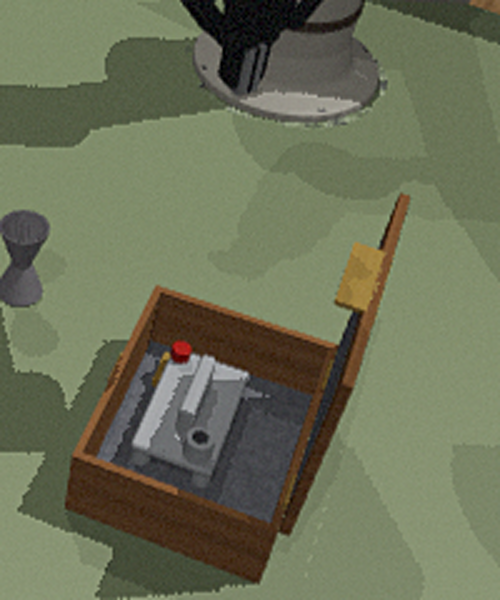

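Call:
send_rows:
  translation:
    - [0,0,-4]
    - [0,0,0]
    - [0,0,0]
    - [0,0,0]
    - [0,0,0]
  dr:
    - [0,0,-10]
    - [0,0,-10]
    - [0,0,-10]
    - [0,0,-9.7]
    - [0,0,0]
  grip: [0,0,0,0,0]

```text
clock: 19.27
position: [478.3, 97.2, 300.9]
ee_rot: [0.656, 0.754, 0.0, -0.0]
contact_force: [-0.1, 0.3, 0.2]
gripper_width: 0.1
```

Call:
send_rows:
  translation:
    - [35,12.3,0]
    - [35,12.3,0]
    - [35,12.3,0]
    - [35,12.3,0]
    - [35,12.3,0]
  dr:
    - [0,0,0]
    - [0,0,0]
    - [0,0,0]
    - [0,0,0]
    - [0,0,0]
  grip: [0,0,0,0,0]

```text
clock: 19.9
position: [514.5, 280.3, 300.9]
ee_rot: [0.657, 0.754, -0.0, 0.0]
contact_force: [0.6, -0.4, 0.1]
gripper_width: 0.4
```

Run:
```python
from h import *
t=tf([533,144.8,.147],[[0,130,195]])[0]
print(delta(t,.148+np.pi/2),arm.read_state()['joints'].round(2))
im=arm.get_image("wrist");cv2.imwrite("pics/w11.png",im[...,::-1])
print(arm.place_of("lid_edge","wrist"),arm.place_of("lid_hinge","wrist"))
```

```text
{'d': [-6.8, -1.5, 105.9], 'n': np.float64(106.0), 'pos': [514.5, 280.3, 300.9], 'yaw': np.float64(1.7084), 'tilt': [-0.0, -0.0, -1.0], 'F': [0.6, -0.4, 0.1], 'w': 0.4, 't': 19.9, 'rv': [-0.0, 0.0, -0.6]} [ 0.78  0.28  0.03  0.   -1.32  2.5 ]
[] [{'xyz': [519.6, 220.2, 66.8], 'confidence': 0.91}]
```

View pics/w11.png

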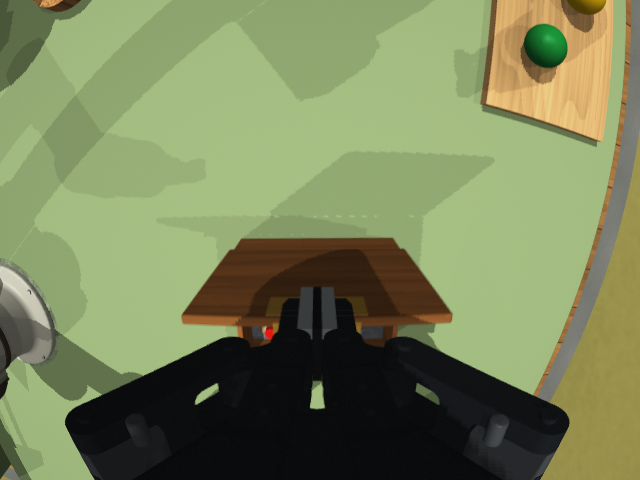

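Call:
send_rows:
  translation:
    - [0,0,30]
    - [0,0,40]
    - [0,0,32]
    - [-12,0,0]
    - [-15,0,0]
  dr:
    - [0,0,0]
    - [0,0,0]
    - [0,0,0]
    - [0,0,-0.5]
    - [0,0,0]
  grip: [0,0,0,0,0]

```text
clock: 20.68
position: [519.3, 251.6, 200.5]
ee_rot: [0.652, 0.758, 0.001, 0.001]
contact_force: [-0.6, -0.4, -0.3]
gripper_width: 0.2
```

```bash
cat >> h.py <<'E'
def cs():
    s=arm.read_state();p=s['position'];e=p[:2]-[533,144.8];c,sn=np.cos(.147),np.sin(.147)
    return dict(case=np.round([c*e[0]+sn*e[1],-sn*e[0]+c*e[1],p[2]],1).tolist(),Fy=round(float(-sn*s['contact_force'][0]+c*s['contact_force'][1]),1),Fz=round(float(s['contact_force'][2]),1),t=s['clock'])
E
python3 - <<'E'
from h import *
print(cs())
im=arm.get_image("scene");cv2.imwrite("pics/s12.png",cv2.resize(im[120:390,330:560,::-1],None,fx=2.2,fy=2.2,interpolation=cv2.INTER_CUBIC))
E
```

```text
{'case': [2.1, 107.7, 200.5], 'Fy': -0.3, 'Fz': -0.3, 't': 20.675}
```

View pics/s12.png

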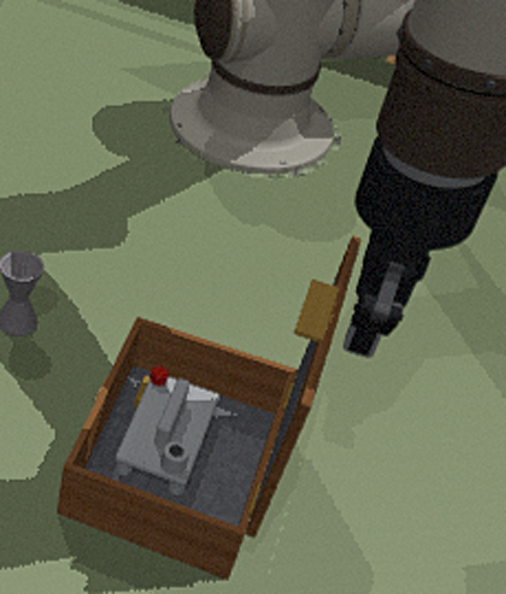

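Call:
send_rows:
  translation:
    - [-13,0,4]
    - [-14,0,1]
    - [-14,0,2]
    - [-10,0,2]
    - [0,0,0]
  dr:
    - [0,0,0]
    - [0,0,0]
    - [0,0,0]
    - [0,0,0]
    - [0,0,0]
  grip: [0,0,0,0,0]

```text
clock: 21.35
position: [525.7, 200.8, 189.2]
ee_rot: [0.652, 0.758, -0.001, -0.0]
contact_force: [0.1, 0.1, -0.0]
gripper_width: -0.2
```

Run:
```python
from h import *
print(cs())
im=arm.get_image("scene");cv2.imwrite("pics/s13.png",cv2.resize(im[120:390,330:560,::-1],None,fx=2.2,fy=2.2,interpolation=cv2.INTER_CUBIC))
```

```text
{'case': [0.9, 56.4, 189.2], 'Fy': 0.1, 'Fz': -0.0, 't': 21.35}
```

View pics/s13.png

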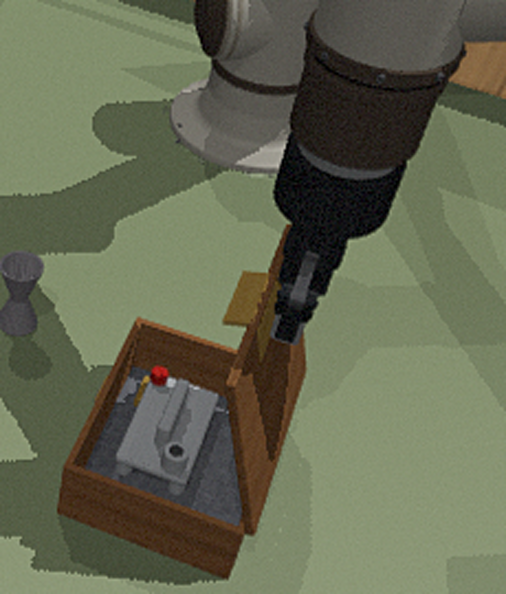

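Call:
send_rows:
  translation:
    - [-14,0,4]
    - [-14,0,5]
    - [-14,0,9]
    - [-14,0,10]
    - [-11,0,11]
  dr:
    - [0,0,0]
    - [0,0,0]
    - [0,0,0]
    - [0,0,0]
    - [0,0,0]
  grip: [0,0,0,0,0]

```text
clock: 22.02
position: [536.2, 134.5, 150.1]
ee_rot: [0.652, 0.758, -0.0, 0.0]
contact_force: [0.3, 0.3, 0.5]
gripper_width: -0.0
```

Run:
```python
from h import *
print(cs())
im=arm.get_image("scene");cv2.imwrite("pics/s14.png",cv2.resize(im[120:390,330:560,::-1],None,fx=2.2,fy=2.2,interpolation=cv2.INTER_CUBIC))
```

```text
{'case': [1.7, -10.7, 150.1], 'Fy': 0.3, 'Fz': 0.5, 't': 22.025}
```

View pics/s14.png

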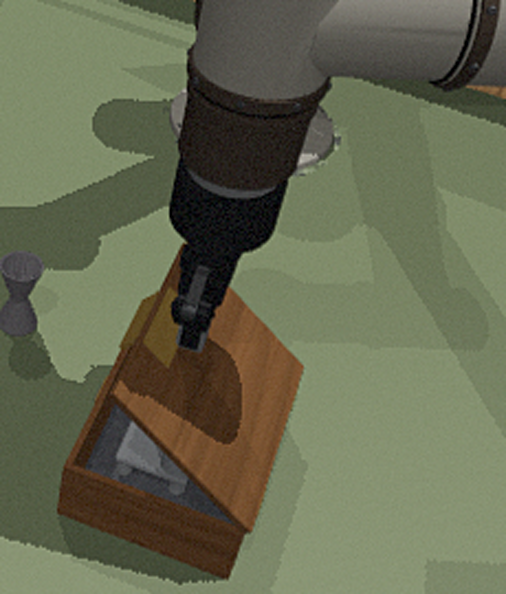

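Call:
send_rows:
  translation:
    - [-12,0,13]
    - [-8,0,9]
    - [-7,0,9]
    - [-7,0,11]
    - [-6,0,11]
  dr:
    - [0,0,0]
    - [0,0,0]
    - [0,0,0]
    - [0,0,0]
    - [0,0,0]
  grip: [0,0,0,0,0]

```text
clock: 22.7
position: [542.3, 95.9, 97.1]
ee_rot: [0.652, 0.758, -0.0, 0.0]
contact_force: [-0.1, 0.6, 0.4]
gripper_width: -0.3
```

Call:
send_rows:
  translation:
    - [-3,0,6]
    - [-2,0,6]
    - [0,0,4]
    - [0,0,0]
    - [0,0,0]
  dr:
    - [0,0,0]
    - [0,0,0]
    - [0,0,0]
    - [0,0,0]
    - [0,0,0]
  grip: [0,0,0,0,0]

```text
clock: 23.32
position: [543.0, 91.0, 82.9]
ee_rot: [0.651, 0.759, -0.0, 0.0]
contact_force: [-1.9, -2.1, 6.8]
gripper_width: 0.2
```

Run:
```python
from h import *
print(cs())
im=arm.get_image("scene");cv2.imwrite("pics/s15.png",cv2.resize(im[120:390,330:560,::-1],None,fx=2.2,fy=2.2,interpolation=cv2.INTER_CUBIC))
```

```text
{'case': [2.0, -54.7, 82.9], 'Fy': -1.8, 'Fz': 6.8, 't': 23.325}
```

View pics/s15.png

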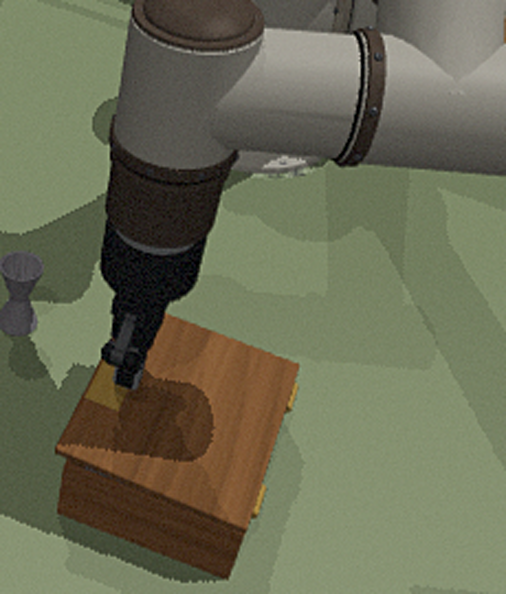

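Call:
send_rows:
  translation:
    - [0,0,2]
    - [0,0,2]
    - [0,0,1]
    - [0,0,0]
    - [0,0,0]
  dr:
    - [0,0,0]
    - [0,0,0]
    - [0,0,0]
    - [0,0,0]
    - [0,0,0]
  grip: [0,0,0,0,0]

```text
clock: 24.0
position: [543.1, 90.5, 78.9]
ee_rot: [0.651, 0.759, -0.0, 0.001]
contact_force: [-2.2, -3.6, 10.0]
gripper_width: -0.1
```

Call:
send_rows:
  translation:
    - [0,0,2]
    - [0,0,2]
    - [0,0,1]
    - [0,0,0]
    - [0,0,0]
  dr:
    - [0,0,0]
    - [0,0,0]
    - [0,0,0]
    - [0,0,0]
    - [0,0,0]
  grip: [0,0,0,0,0]

```text
clock: 24.62
position: [543.2, 91.3, 72.9]
ee_rot: [0.651, 0.759, -0.0, 0.0]
contact_force: [-2.5, -1.4, 9.1]
gripper_width: 0.0
```

Call:
send_rows:
  translation:
    - [0,0,0.8]
    - [0,0,0.7]
    - [0,0,0.5]
    - [0,0,0]
    - [0,0,0]
  dr:
    - [0,0,0]
    - [0,0,0]
    - [0,0,0]
    - [0,0,0]
    - [0,0,0]
  grip: [0,0,0,0,0]

```text
clock: 25.25
position: [543.2, 91.3, 72.8]
ee_rot: [0.651, 0.759, 0.0, 0.001]
contact_force: [-6.6, -0.7, 18.9]
gripper_width: -0.3
```

Solid at 72.8 mm under 19 N, so it has bottomed out. Retracting.

Call:
send_rows:
  translation:
    - [0,0,-5]
    - [0,0,-20]
    - [0,0,-40]
    - [0,0,-50]
    - [0,0,-50]
  dr:
    - [0,0,0]
    - [0,0,0]
    - [0,0,0]
    - [0,0,0]
    - [0,0,0]
  grip: [0,0,0,0,0]

```text
clock: 25.88
position: [542.7, 91.6, 235.6]
ee_rot: [0.652, 0.759, -0.0, -0.0]
contact_force: [1.0, -0.0, -0.6]
gripper_width: -0.2
```

Run:
```python
from h import *
print(cs())
im=arm.get_image("scene");cv2.imwrite("pics/s16.png",cv2.resize(im[150:400,200:520,::-1],None,fx=2.4,fy=2.4,interpolation=cv2.INTER_CUBIC))
im=arm.get_image("wrist");cv2.imwrite("pics/w16.png",im[...,::-1])
for t in("lid_edge","lid_hinge","tumbler","bitters","jigger"):print(t,[(d['xyz'],round(d['confidence'],2)) for d in arm.place_of(t,"scene")])
```

```text
{'case': [1.8, -54.1, 235.6], 'Fy': -0.2, 'Fz': -0.6, 't': 25.875}
lid_edge [([544.6, 57.2, 72.6], 0.68)]
lid_hinge [([520.3, 219.7, 65.1], 0.82)]
tumbler [([710.1, -81.9, -1.6], 0.83)]
bitters [([689.9, -355.6, 0.8], 0.63)]
jigger [([461.3, -59.9, 0.1], 0.74), ([519.4, 221.6, 66.9], 0.63)]
```

View pics/s16.png

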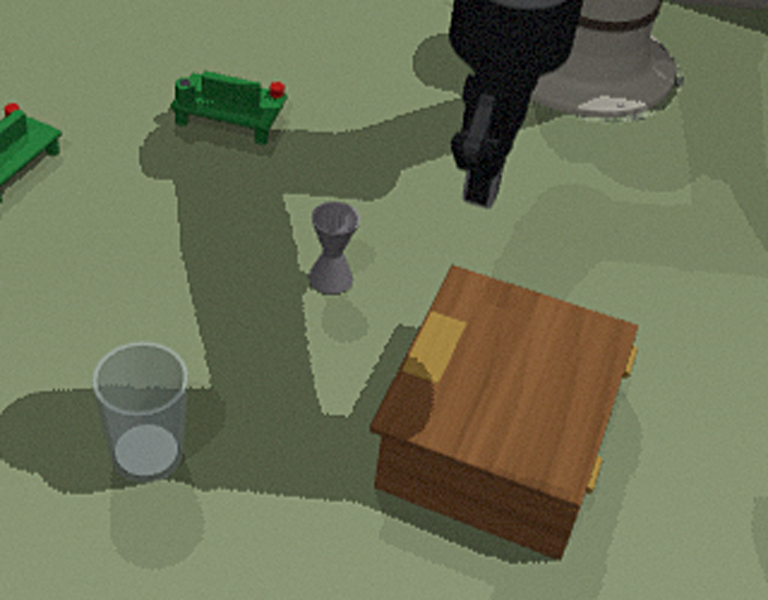

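View pics/w16.png

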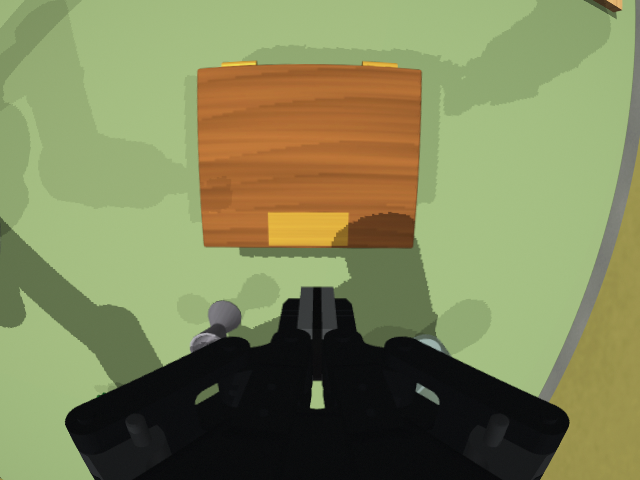

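Run:
```python
from bench import arm
print(arm.job_done(), arm.read_state()['contact_force'])
```

```text
the job is handed in; nothing more can be done
the job is handed in; nothing more can be done
```

The bracket is in the case on the brass pad, the lid is shut, and I handed the job in at about 26 s. `job_done` reports no verdict, so I don't know how it was judged.

- **Placing:** I gripped the silver bracket by its rib, leaving the two green look-alikes alone, and lowered it until it touched. The wrist picture after release put it at (-14.2, -13.1) mm in the case frame, against an ideal of (-13, -13). It looked level and its turn matched the case's.
- **Pressing the cap:** The red cap was pressed with 7 to 10 N for more than 1 s. It stayed at z = 44.0 mm, as expected with the short foot on the pad, so the bracket does not rock.
- **Lid:** I pushed it over from behind and pressed it past the catch. It stopped solid at z = 72.8 mm under 19 N (shut is nominally 73). After I moved away, the network put the lid edge at 72.6 mm and the pictures showed the lid flat.
- **Other things:** The tumbler, amber bottle and jigger were found within about 5 mm of their first readings, which is the networks' own error. The arm stands clear above the case.

**Disagreement:** The top and wrist cameras put the case about 3 to 4 mm apart. I first aimed between the two and ended up close to the wrist camera's estimate. The pad corner then appeared within 1 px of where that estimate predicted.

With the lid shut, the bracket could not be looked at again before hand-in.

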